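Unhook the slide tray from its dock

TASK

Unhook the loaded slide tray from the grey dock: slide it back until it presses the red buffer, tip its hooked end up over the yellow lip while keeping that pressure, draw it out, lift it well clear, and lower it into the blue-rimmed rest, lying flat in the recess before you let go. Be gentle: the tray must never press on the dock's frame, lip, ears or buffer with more than 20 N, nor be tipped more than 30 degrees, or the slides fall out. Leave the other things on the bench where they are.

Things in the scene. Friction and masses are not known exactly. Their poses are not given: they have to be found in the camera images.
- tray_grip (a point): Loaded slide tray, 0.2 to 0.4 kg: aluminium plate 140 (x) x 90 (y) x 5 mm thick with two glass slides and, in its middle, an upright orange handle 16 (x) x 50 (y), top 62 above the tray's underside. Point: in the handle, 42 above the underside; z up. Its -x end is hooked under the yellow lip; axes as the dock's within 0.01 rad. Pinch the handle across its 16 mm (fingers closing along x).
- dock: Fixed dock: grey base 240 (x) x 130 (y) x 12 mm high, origin centre of underside, +x from yellow lip to red buffer. The tray lies on its top. A frame on it (lip, black sides 3.5 beside the tray, ears, buffer) is clamped up to 8 off its middle setting along x either way; no pose here tells that: feel for it. Lifted level, the tray is stopped by lip and ears.
- dock_lip (a point): Point on the dock's tray floor below the yellow hooked lip's inner (+x) edge at the frame's middle setting; true x up to 8 off; axes as the dock's. Lip: underside 8, top 14 mm above the tray floor, reaching 24 in from the front wall; it covers 6 to 23 of the tray's -x end at the start. That end is out from under it only with the buffer pressed in 1 mm or more.
- dock_buffer (a point): Point on the tray floor below the face of the sprung red buffer (40 mm wide, 2 to 9 above the floor) at the frame's middle setting; true x up to 8 off; axes as the dock's. From the start the tray slides 5 to 23 towards +x, then meets it; it yields 1 mm per 5 N, at most 8 mm. 5 N frees the hooked end, 8 to 12 N is a good push, over 20 N does harm.
- dock_ears (a point): Point on the tray floor midway between the inner (-x) edges of two black ears that always cover the tray's +x end, at the middle setting (true x up to 8 off). Ears: underside 11.5, top 18 mm above the floor, reaching 26 in from the buffer's face. Turned about its +x lower edge, -x end up, the tray clears the lip at 0.11 rad and meets the ears at 0.20; drawn 35 to 45 towards -x it leaves them.
- rest_floor (a point): Fixed tray rest: white floor in a blue rim, outside 166 (x) x 116 (y) x 11 mm high; recess 148 (x) x 98 (y), floor 6 above the table, rim 5 above that floor. This point is the centre of the recess floor; x is the long side; z up. The tray may lie in it either way round.
- oil: Bystander: small amber dropper bottle, 28 wide, 70 tall (mm); origin at the centre of its underside.
- jar: Bystander: glass jar, 52 wide, 65 tall (mm); origin at the centre of its underside.
- beaker: Bystander: glass beaker, 68 wide, 85 tall (mm); origin at the centre of its underside.
- slidebox: Bystander: white slide box, 180 x 85 x 35 tall (mm); origin at the centre of its underside.
- tubes: Bystander: clear tube rack with three capped tubes, 60 x 160 x 109 tall (mm); origin at the centre of its underside.
- pens: Bystander: black square pen cup, 70 x 70 x 82, pens to 135 tall (mm); origin at the centre of its underside.
There are look-alikes about, which are no part of the job. What is shaped like the part that bears tray_grip but green is not meant.

How it is judged:
By the outcome, as a careful person would: the job done as asked, in the order asked, and still so for the second after the job is handed in, with the robot touching nothing.
It also fails if it takes over 59 s, if anything falls off the work surface, if the arm or the gripper's body presses on something with over 40 N, if the wrist force passes 120 N, or if a joint passes its speed limit or range.

ROBOT

A 6-joint arm with a two-finger parallel gripper is mounted at the origin on the work surface. World frame = base frame: x ahead of the robot, y to its left, z up, the work surface at z = 0. Lengths are in m, angles in rad, forces in N, time in s.
With the tool pointing down it reaches from about 0.35 to 0.85 m from the base axis. Payload 8.1 kg.
Tool frame: the origin (TCP) lies at the very end of the fingers, on their centre line; the grasp point (between the pads) lies 19 mm behind it (grasp_offset is the distance from the TCP to the grasp point, in m); z points along the fingers, y is the direction in which the jaws open and shut (so a half turn about z gives the same grasp; the last joint's range is limited). The gripper opens to 93 mm and grips with 3 to 60 N. Pads are 15 mm wide; open, the fingers measure 128 mm over their backs; the gripper's body (75 mm by 188 mm) begins 65 mm behind the grasp point.
Start: joints at [-1.331, 0.13, 1.488, -0, 1.523, -0.085], TCP at [0.191, -0.569, 0.219] pointing down, gripper open.
Joint ranges: [-2.96, 2.96], [-0.89, 2.26], [0.02, 2.5], [-1.34, 4.48], [0, 2.73], [-2.66, 2.66]. Speed limits (rad/s): [2.39, 2.39, 2.79, 3.14, 3.14, 3.14].

INTERFACE

Orientations are given as a rotation vector (axis times angle).
In Python, from plant import read_state, read_camera, close_job, search_frame, masks_of, grasp_offset gives the robot as it stands.
- The arm moves only by the tool drive_tool, never from a script. Its argument "plan" is a list of rows, each an object with "claw": the closure, from 0 (fully open) to 1 (shut); "linear": the shift along the tool's x, y, z in cm, a list of three; "angular": the turn, a rotation vector about the tool's x, y, z in degrees, a list of three. In form: [{"claw": claw, "linear": [tx, ty, tz], "angular": [ax, ay, az]}, ...]. A call has 1 to 12 rows; each row shifts and turns the commanded pose from where the row before left it, along the tool's axes as they then stand; what a row does not reach is not made up. A row lasts 1/8 s, in which the tool goes at most 62.5 mm and 10.7 degrees, less where a joint would pass 70% of its speed; a pose out of reach is approached as far as the arm can. A call is refused whole if a number of a shift passes 6.25 or a number of a turn 10.7, either way. A call with a gripper value outside its range is refused whole. The fingers move at their own pace and stop on an object; "newtons" is the grip in N (left out, the last holds). Time passes only in rows, so rows that do not move let the fingers close. It gives the time, the measured TCP pose, the force and the opening at its end, in the units of the state.
- read_state(): the state, without advancing time (a new reading comes with each control period).
- read_camera(name): name is "side" or "top" or "wrist"; returns a dict with "pixels" (400x640x3 uint8, red, green, blue), "K" (3x3 intrinsics, pixels), "D" ([k1, k2, p1, p2, k3] as OpenCV has them; the pictures are not rectified), "xyz" and "attitude" of the camera in the world. Camera axes: x right, y up, looking along -z (the intrinsics and any distortion apply to the point x, -y, -z); pixel columns grow to the right and rows downward; lengths in m; the calibration is good to about 2 mm. A picture is of the moment at which its call begins. There is no depth.
- close_job(): hands the job in, once; it reports no verdict.
Trained networks look in a picture, given as the dict that the camera call returned (one of the last four; its "shot" number tells which), for a name from the list of things; names that differ only in an ending like _2 or _b are one class to them, and where a whole thing is asked for, a point or a joint stands for the part that bears it (a point fixed in the world has none). Each returns a list of dicts, best first, with "p" (0 to 1); they miss things now and then, are a little off and sometimes report something else, mostly with a low value. They report only what shows in the picture. A call takes as long as a camera call. They do not tell look-alikes from the thing itself.
- search_frame(picture, label): "at" ([x, y, z] in m, in world coordinates, good to about 4 mm: the middle of the surface that is visible of it).
- masks_of(picture, label): "mask" (400x640 bool, what is visible of it).
The state is a dict: "t": time; "q": joint angles; "dq": joint speeds; "joint_torque": joint torques, N m; "tool_pos": TCP position; "orientation": TCP orientation; "force": force on the tool from outside, world axes, zero at the start; "wrist_torque": the same for the moment, N m; "opening": finger opening in m.
Only numpy, scipy, OpenCV 4.12 (cv2) and the standard library are available. Lean on these libraries where they do the work, as an engineer would, in place of code of your own. Each camera call takes 0.05 s, during which the arm holds its last target.

## Working session

There is one attempt and no reset: what is moved stays moved. The work goes in short steps, Python scripts to look and compute and a tool call to move; the robot and the scene stay as the last step left them, time stands still between calls to the robot, and variables do not carry over. Pictures are saved under pics/ and viewed, and the job is handed in when it is done.

Besides the shell and the picture viewer there is one more tool, called after ">>>" in YAML: its name, and indented under it one key for each argument. drive_tool: Moves the arm, as the interface text tells. Its arguments: {"type":"object","properties":{"plan":{"type":"array"},"newtons":{"type":"number"}},"required":["plan"]}

```bash
ls; mkdir -p pics
python3 - <<'E'
from plant import *
import cv2
print(read_state(), grasp_offset)
for n in ["side","top","wrist"]:
    p=read_camera(n); cv2.imwrite(f"pics/{n}0.png",p["pixels"][:,:,::-1]); print(n,p["K"],p["D"],p["xyz"],p["attitude"])
    for l in ["tray_grip","dock","dock_lip","dock_buffer","dock_ears","rest_floor"]:
        print(l,[(round(d["p"],2),[round(float(v),4) for v in d["at"]]) for d in search_frame(p,l)])
E
```

```text
pics
{'t': 0.0, 'q': array([-1.33141473e+00,  1.31153805e-01,  1.48921332e+00,  3.31525976e-05,
        1.52302739e+00, -8.53935891e-02]), 'dq': array([ 1.37242085e-03, -6.27787335e-04, -1.33171911e-04,  9.51397902e-05,
       -1.61864987e-04, -4.58896173e-04]), 'joint_torque': array([-1.87318906e-04, -5.59835386e+01, -4.91760814e+01,  7.67619233e-02,
        3.55629169e-02, -1.94712729e-04]), 'tool_pos': array([ 0.19136317, -0.56808446,  0.21762808]), 'orientation': array([-3.09848712e+00, -5.07623148e-01,  1.65750263e-04]), 'force': array([ 0.16645543, -0.36846158,  0.01164808]), 'wrist_torque': array([0.02991309, 0.01453713, 0.02128779]), 'opening': 0.09293290499296959} 0.0188
side [[445.4871976    0.         313.92150429]
 [  0.         445.4871976  200.43718474]
 [  0.           0.           1.        ]] [-0.06539895  0.          0.          0.          0.        ] [-0.14883075  0.82666193  0.77311837] [ 0.38261576 -1.19555799 -2.21919744]
tray_grip [(0.74, [0.3731, 0.0347, 0.0042]), (0.58, [0.5078, 0.2244, 0.0161])]
dock [(0.8, [0.5108, 0.2453, 0.0266])]
dock_lip [(0.9, [0.5094
[... 442 characters left out ...]
5, [0.5115, 0.2317, 0.0152]), (0.94, [0.3783, 0.0191, 0.0032]), (0.78, [0.1982, 0.2979, 0.0025])]
dock [(0.59, [0.5003, 0.2403, 0.0253])]
dock_lip [(0.79, [0.4969, 0.2411, 0.0257])]
dock_buffer [(0.73, [0.5029, 0.2421, 0.0237])]
dock_ears [(0.72, [0.5025, 0.2371, 0.0256])]
rest_floor [(0.69, [0.5748, -0.1919, 0.0074]), (0.57, [0.4984, 0.2393, 0.0302])]
wrist [[304.25378998   0.         318.94841406]
 [  0.         304.25378998 192.1040313 ]
 [  0.           0.           1.        ]] [-0.01958486  0.          0.          0.          0.        ] [ 0.25655746 -0.5462035   0.38399412] [-0.21752051  0.15608525 -1.23926657]
tray_grip []
dock []
dock_lip []
dock_buffer []
dock_ears []
rest_floor []
```

View pics/side0.png

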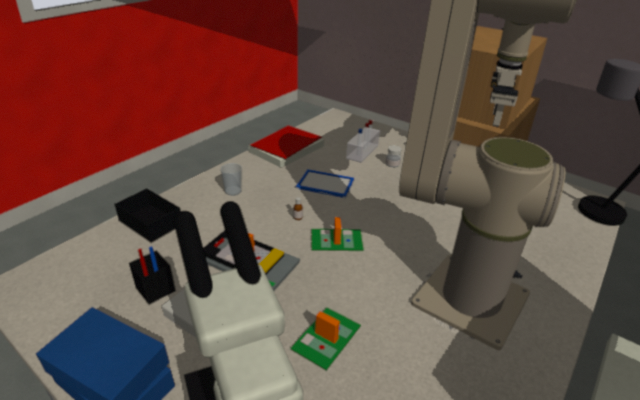

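View pics/top0.png

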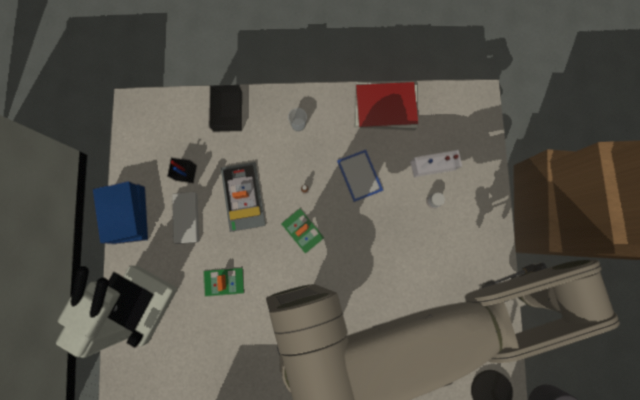

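```bash
cat > h.py <<'E'
from plant import *
import numpy as np, cv2
from scipy.spatial.transform import Rotation as R
def save(p,name,crop=None,scale=1):
    im=p["pixels"][:,:,::-1]
    if crop: x0,y0,x1,y1=crop; im=im[y0:y1,x0:x1]
    if scale!=1: im=cv2.resize(im,None,fx=scale,fy=scale,interpolation=cv2.INTER_CUBIC)
    cv2.imwrite(f"pics/{name}.png",im)
def px2w(p,uv,z):
    uv=np.asarray(uv,float).reshape(-1,1,2)
    n=cv2.undistortPoints(uv,np.array(p["K"]),np.array(p["D"])).reshape(-1,2)
    d=np.c_[n[:,0],-n[:,1],-np.ones(len(n))]
    d=R.from_rotvec(p["attitude"]).apply(d); o=np.array(p["xyz"])
    return o+d*((z-o[2])/d[:,2])[:,None]
def w2px(p,X):
    X=np.atleast_2d(X)
    c=R.from_rotvec(p["attitude"]).inv().apply(X-np.array(p["xyz"]))
    c=c*[1,-1,-1]
    return cv2.projectPoints(c,np.zeros(3),np.zeros(3),np.array(p["K"]),np.array(p["D"]))[0].reshape(-1,2)
def delta(pos,rot,s=None):
    """tool-frame linear (cm), angular (deg) from measured state to pose"""
    s=s or read_state()
    r0=R.from_rotvec(s["orientation"])
    return r0.inv().apply(np.array(pos)-s["tool_pos"])*100, np.degrees((r0.inv()*rot).as_rotvec())
def down(yaw): # tool z down, tool y at world angle yaw
    y=np.array([np.cos(yaw),np.sin(yaw),0]); z=np.array([0,0,-1.]); x=np.cross(y,z)
    return R.from_matrix(np.c_[x,y,z])
E
python3 - <<'E'
from h import *
p=read_camera("top"); save(p,"topcrop",(160,130,420,310),3)
s=read_state(); print(R.from_rotvec(s["orientation"]).as_matrix().round(3))
c=R.from_rotvec(read_camera("wrist")["attitude"]).as_matrix(); print(c.round(3))
for l in ["oil","jar","beaker","slidebox","tubes","pens"]:
    print(l,[(round(d["p"],2),[round(float(v),3) for v in d["at"]]) for d in search_frame(p,l)])
E
```

```text
[[ 0.948  0.319  0.   ]
 [ 0.319 -0.948  0.   ]
 [ 0.    -0.    -1.   ]]
[[ 0.319  0.918  0.235]
 [-0.948  0.309  0.079]
 [ 0.    -0.248  0.969]]
oil []
jar [(0.67, [0.475, -0.447, 0.064])]
beaker [(0.87, [0.792, 0.03, 0.043]), (0.61, [0.503, 0.243, 0.026]), (0.35, [0.477, -0.449, 0.068])]
slidebox [(0.6, [0.43, 0.437, 0.037])]
tubes [(0.58, [0.601, -0.452, 0.064])]
pens [(0.91, [0.604, 0.454, 0.051])]
```

View pics/topcrop.png

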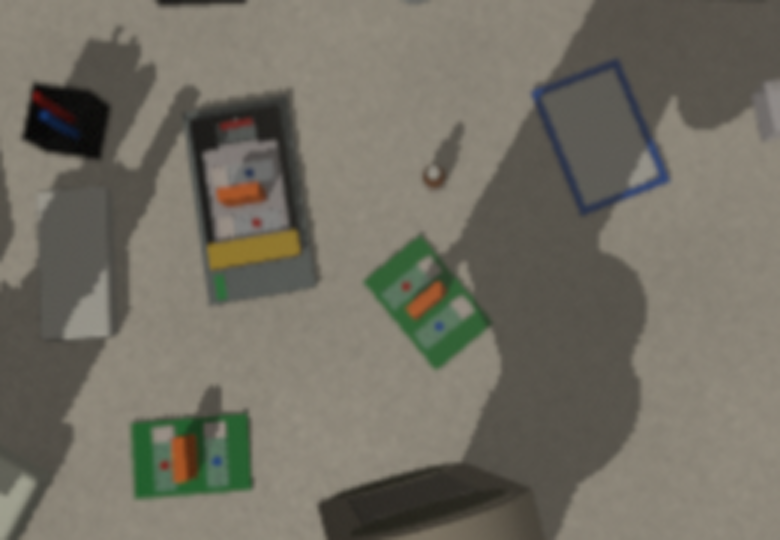

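Run:
```python
from h import *
p=read_camera("top")
f=lambda c,z: px2w(p,np.array(c)/3+[160,130],z)
d=f([(212,303),(318,283),(290,92),(187,115)],.012); print(d.round(4),d.mean(0))
print("yaw",[np.degrees(np.arctan2(*(b-a)[[1,0]])) for a,b in [(d[0],d[3]),(d[1],d[2])]])
l=f([(208,270),(301,253)],.026);print("lip",l)
h=f([(217,190),(262,184)],.074);print("handle",h)
r=f([(534,93),(616,61),(667,181),(584,214)],.011); print("rest",r.round(4),r.mean(0), "yaw",[np.degrees(np.arctan2(*(b-a)[[1,0]])) for a,b in [(r[3],r[0]),(r[2],r[1])]])
tgt=np.array([0.43,0.23,0.40]);
print(delta(tgt,down(np.radians(9)+np.pi)),delta(tgt,down(np.radians(9))))
```

```text
[[0.3823 0.2806 0.012 ]
 [0.4037 0.1528 0.012 ]
 [0.6402 0.1867 0.012 ]
 [0.6142 0.3139 0.012 ]] [0.51008872 0.23351514 0.012     ]
yaw [np.float64(8.178783578343065), np.float64(8.156436255950114)]
lip [[0.42075809 0.28266129 0.026     ]
 [0.43882937 0.17124418 0.026     ]]
handle [[0.50916389 0.26233028 0.074     ]
 [0.5150602  0.20978875 0.074     ]]
rest [[ 0.6322 -0.1136  0.011 ]
 [ 0.6705 -0.2161  0.011 ]
 [ 0.5189 -0.2719  0.011 ]
 [ 0.4806 -0.1695  0.011 ]] [ 0.57554497 -0.19278437  0.011     ] yaw [np.float64(20.24108188781901), np.float64(20.197234468770343)]
(array([ 48.0908592 , -68.07601985, -18.13869257]), array([1.80678720e-03, 1.36314050e-03, 9.96111399e+01])) (array([ 48.0908592 , -68.07601985, -18.13869257]), array([-1.30203854e-03,  1.72579904e-03, -8.03888601e+01]))
```

```bash
cat >> h.py <<'E'
def plan(pos,rot,n,claw=None,s=None,nd=2):
    s=s or read_state()
    r0=R.from_rotvec(s["orientation"]); p0=s["tool_pos"]
    dr=(rot*r0.inv()).as_rotvec()
    for i in range(n):
        r=R.from_rotvec(dr*i/n)*r0
        l=r.inv().apply((np.array(pos)-p0)/n)*100
        a=r.inv().apply(np.degrees(dr/n))
        print([round(float(v),nd) for v in l],[round(float(v),nd) for v in a])
E
python3 - <<'E'
from h import *
plan([0.53,-0.20,0.32],down(np.radians(20.2)),11)
E
```

```text
[3.99, -2.19, -0.92] [-0.0, 0.0, -8.33]
[4.26, -1.59, -0.92] [-0.0, 0.0, -8.33]
[4.45, -0.96, -0.92] [-0.0, 0.0, -8.33]
[4.54, -0.31, -0.92] [-0.0, 0.0, -8.33]
[4.54, 0.36, -0.92] [-0.0, 0.0, -8.33]
[4.44, 1.01, -0.92] [-0.0, 0.0, -8.33]
[4.24, 1.64, -0.92] [-0.0, 0.0, -8.33]
[3.96, 2.24, -0.92] [-0.0, 0.0, -8.33]
[3.6, 2.79, -0.92] [-0.0, 0.0, -8.33]
[3.15, 3.28, -0.92] [-0.0, 0.0, -8.33]
[2.65, 3.7, -0.92] [-0.0, 0.0, -8.33]
```

>>> drive_tool:
  plan:
    - {"claw":0,"linear":[4.0,-2.2,-0.9],"angular":[0,0,-8.33]}
    - {"claw":0,"linear":[4.25,-1.6,-0.9],"angular":[0,0,-8.33]}
    - {"claw":0,"linear":[4.45,-0.95,-0.9],"angular":[0,0,-8.33]}
    - {"claw":0,"linear":[4.55,-0.3,-0.9],"angular":[0,0,-8.33]}
    - {"claw":0,"linear":[4.55,0.35,-0.9],"angular":[0,0,-8.33]}
    - {"claw":0,"linear":[4.45,1.0,-0.9],"angular":[0,0,-8.33]}
    - {"claw":0,"linear":[4.25,1.65,-0.9],"angular":[0,0,-8.33]}
    - {"claw":0,"linear":[3.95,2.25,-0.9],"angular":[0,0,-8.33]}
    - {"claw":0,"linear":[3.6,2.8,-0.9],"angular":[0,0,-8.33]}
    - {"claw":0,"linear":[3.15,3.3,-0.9],"angular":[0,0,-8.33]}
    - {"claw":0,"linear":[2.65,3.7,-0.9],"angular":[0,0,-8.33]}
    - {"claw":0,"linear":[0,0,0],"angular":[0,0,0]}

```text
t: 3.0
tool_pos: [0.5324, -0.1973, 0.3183]
orientation: [1.789, 2.581, 0.001]
force: [-0.3, 0.2, -1.2]
opening: 0.0933
```

Run:
```python
from h import *
s=read_state(); print(s["t"],s["tool_pos"],s["q"])
p=read_camera("wrist"); save(p,"wrest")
np.save("wrest.npy",p,allow_pickle=True)
print([(d["p"],d["at"]) for d in search_frame(p,"rest_floor")])
plan([0.515,0.235,0.30],down(np.radians(8.17)),9)
```

```text
3.0 [ 0.5324268  -0.19730746  0.31833984] [-4.45627162e-01  2.23793010e-02  1.42195629e+00  6.67956767e-04
  1.69602528e+00 -8.04032978e-01]
[(0.97, [0.5835, -0.1914, 0.0092])]
[4.59, 1.51, 0.19] [-0.0, 0.0, 1.34]
[4.62, 1.4, 0.19] [-0.0, 0.0, 1.34]
[4.66, 1.29, 0.19] [-0.0, 0.0, 1.34]
[4.68, 1.18, 0.19] [-0.0, 0.0, 1.34]
[4.71, 1.07, 0.19] [-0.0, 0.0, 1.34]
[4.73, 0.96, 0.19] [-0.0, 0.0, 1.34]
[4.76, 0.85, 0.19] [-0.0, 0.0, 1.34]
[4.77, 0.74, 0.19] [-0.0, 0.0, 1.34]
[4.79, 0.63, 0.19] [-0.0, 0.0, 1.34]
```

View pics/wrest.png

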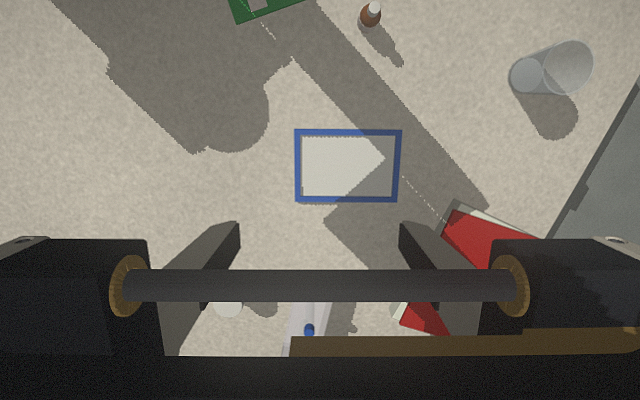

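Run:
```python
from h import *
p=np.load("wrest.npy",allow_pickle=True).item()
c=cv2.resize(p["pixels"][110:220,270:430,::-1],None,fx=5,fy=5,interpolation=cv2.INTER_CUBIC); cv2.imwrite("pics/wrestc.png",c)
```

```text
(no output)
```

View pics/wrestc.png

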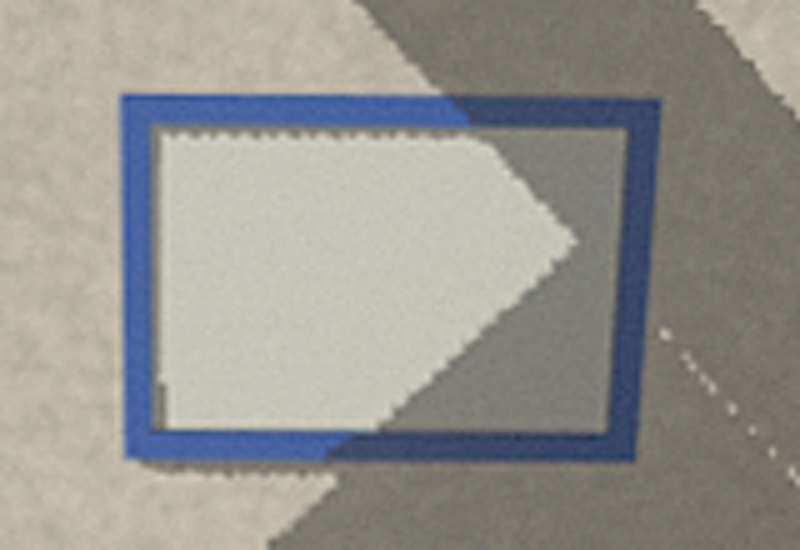

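>>> drive_tool:
  plan:
    - {"claw":0,"linear":[4.6,1.5,0.2],"angular":[0,0,1.34]}
    - {"claw":0,"linear":[4.6,1.4,0.2],"angular":[0,0,1.34]}
    - {"claw":0,"linear":[4.65,1.3,0.2],"angular":[0,0,1.34]}
    - {"claw":0,"linear":[4.7,1.2,0.2],"angular":[0,0,1.34]}
    - {"claw":0,"linear":[4.7,1.05,0.2],"angular":[0,0,1.34]}
    - {"claw":0,"linear":[4.75,0.95,0.2],"angular":[0,0,1.34]}
    - {"claw":0,"linear":[4.75,0.85,0.2],"angular":[0,0,1.34]}
    - {"claw":0,"linear":[4.8,0.75,0.2],"angular":[0,0,1.34]}
    - {"claw":0,"linear":[4.8,0.65,0.2],"angular":[0,0,1.34]}
    - {"claw":0,"linear":[0,0,0],"angular":[0,0,0]}

```text
t: 4.35
tool_pos: [0.5145, 0.2365, 0.2987]
orientation: [-2.056, -2.374, 0.002]
force: [0.3, -0.7, 0.4]
opening: 0.0933
```

Run:
```python
from h import *
s=read_state(); print(s["t"],s["tool_pos"],R.from_rotvec(s["orientation"]).as_matrix().round(3),s["q"].round(2),s["force"],s["wrist_torque"])
p=read_camera("wrist"); save(p,"wdock"); save(p,"wdockc",(200,60,440,240),3.3)
np.save("wdock.npy",p,allow_pickle=True)
for l in ["tray_grip","dock","dock_lip","dock_buffer","dock_ears"]:
    print(l,[(d["p"],d["at"]) for d in search_frame(p,l)])
```

```text
4.35 [0.51452121 0.23648258 0.29873053] [[-0.143  0.99  -0.001]
 [ 0.99   0.143 -0.   ]
 [ 0.    -0.001 -1.   ]] [0.34 0.02 1.46 0.   1.66 0.2 ] [ 0.3149634  -0.69559227  0.44279742] [-0.02070679 -0.06110699 -0.00783695]
tray_grip [(0.72, [0.4144, 0.0568, 0.0029]), (0.72, [0.2084, 0.3079, 0.0051]), (0.66, [0.5129, 0.2417, 0.0121])]
dock [(0.78, [0.5082, 0.2424, 0.0278]), (0.71, [0.4433, 0.4166, 0.0379])]
dock_lip [(0.77, [0.5066, 0.2431, 0.0277])]
dock_buffer [(0.6, [0.5109, 0.245, 0.0227])]
dock_ears [(0.76, [0.5074, 0.2435, 0.0308])]
```

View pics/wdock.png

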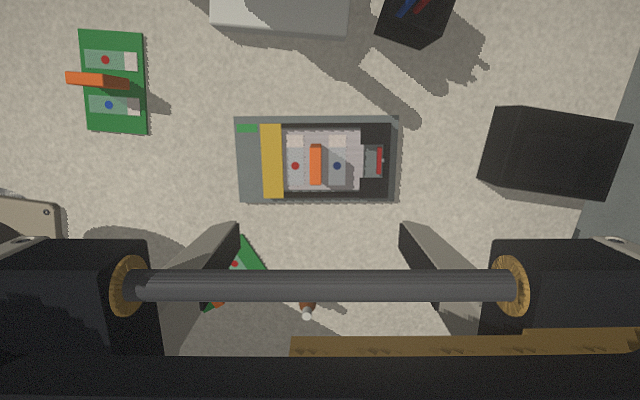

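View pics/wdockc.png

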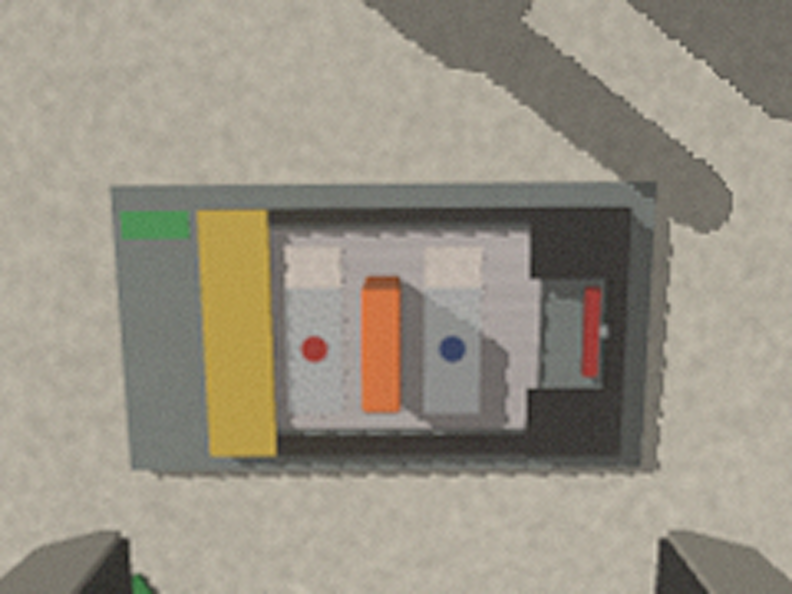

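Run:
```python
from h import *
p=np.load("wrest.npy",allow_pickle=True).item()
c=np.array([(121,95),(660,100),(634,462),(127,458)])/5+[270,110]
r=px2w(p,c,.011); print("rest",r.round(4),r.mean(0),[np.degrees(np.arctan2(*(b-a)[[1,0]])) for a,b in [(r[0],r[1]),(r[3],r[2])]],np.linalg.norm(r[1]-r[0]),np.linalg.norm(r[2]-r[1]))
c=np.array([(152,126),(628,127),(607,432),(155,432)])/5+[270,110]
r=px2w(p,c,.011); print("restin",r.mean(0),np.linalg.norm(r[1]-r[0]))
p=np.load("wdock.npy",allow_pickle=True).item()
f=lambda c,z: px2w(p,np.array(c)/3.3+[200,60],z)
d=f([(111,186),(656,184),(643,470),(132,470)],.012); d0=d.mean(0)
yaws=[np.arctan2(*(b-a)[[1,0]]) for a,b in [(d[0],d[1]),(d[3],d[2])]];print("dock",d0,np.degrees(yaws),np.linalg.norm(d[1]-d[0]),np.linalg.norm(d[2]-d[1]))
y=np.mean(yaws); Rz=R.from_euler('z',-y)
g=lambda c,z: Rz.apply(f(c,z)-d0)[:,:2].round(4).tolist()
print("handle",f([(363,289),(400,289),(398,412),(363,412)],.074).mean(0))
print("handle",g([(363,289),(400,289),(398,412),(363,412)],.074))
print("lip inner",g([(267,210),(277,456)],.026),"outer",g([(196,210),(210,457)],.026))
print("tray left/right",g([(540,330)],.017), "tray y", g([(400,232),(400,428)],.017))
print("ears",g([(529,240),(526,410)],.030))
print("buffer",g([(542,340)],.021))
print("frame y",g([(400,209),(400,455)],.026))
```

```text
rest [[ 0.4814 -0.1663  0.011 ]
 [ 0.6361 -0.1099  0.011 ]
 [ 0.6758 -0.218   0.011 ]
 [ 0.5215 -0.2743  0.011 ]] [ 0.57867734 -0.19213851  0.011     ] [np.float64(20.046456208132533), np.float64(20.024950503754024)] 0.16461835487176815 0.11520740494380774
restin [ 0.57851769 -0.19184939  0.011     ] 0.14598925109204855
dock [0.51099661 0.237602   0.012     ] [8.41643476 8.23587717] 0.23868125152973 0.13035552183913562
handle [0.50952312 0.23909416 0.074     ]
handle [[-0.0081, 0.0261], [0.0062, 0.0261], [0.0054, -0.0227], [-0.0085, -0.0227]]
lip inner [[-0.0502, 0.0547], [-0.0492, -0.0542]] outer [[-0.0805, 0.0548], [-0.0796, -0.0546]]
tray left/right [[0.0693, 0.0017]] tray y [[0.0066, 0.0449], [0.0066, -0.0434]]
ears [[0.0614, 0.0421], [0.0624, -0.0321]]
buffer [[0.0697, -0.0022]]
frame y [[0.0065, 0.0549], [0.0065, -0.0538]]
```

Run:
```python
from h import *
print(delta([0.5105,0.238,0.10],down(np.radians(8.25))))
```

```text
(array([ 0.50658023, -0.44645289, 19.98019924]), array([ 0.01557298,  0.01427577, -0.20411623]))
```

Run:
```python
from h import *
s=read_state();print(s["t"],s["tool_pos"],s["dq"].round(3))
```

```text
4.65 [0.51556881 0.23365053 0.29980445] [ 0.004 -0.    -0.001  0.002 -0.     0.002]
```

>>> drive_tool:
  plan:
    - {"claw":0,"linear":[0.1,-0.1,4],"angular":[0,0,0]}
    - {"claw":0,"linear":[0.1,-0.1,4],"angular":[0,0,0]}
    - {"claw":0,"linear":[0.1,-0.1,4],"angular":[0,0,0]}
    - {"claw":0,"linear":[0.1,-0.1,4],"angular":[0,0,0]}
    - {"claw":0,"linear":[0,0,2],"angular":[0,0,0]}
    - {"claw":0,"linear":[0,0,0],"angular":[0,0,0]}
    - {"claw":0,"linear":[0,0,0],"angular":[0,0,0]}

```text
t: 5.52
tool_pos: [0.5119, 0.2388, 0.1216]
orientation: [2.057, 2.373, 0.004]
force: [-0.0, 0.6, 0.2]
opening: 0.0931
```

Run:
```python
from h import *
p=read_camera("wrist"); save(p,"w2"); 
np.save("w2.npy",p,allow_pickle=True)
s=read_state(); print(s["t"],s["tool_pos"],R.from_rotvec(s["orientation"]).as_matrix().round(4),s["force"])
```

```text
5.575 [0.51212728 0.23897537 0.12191386] [[-1.420e-01  9.899e-01  3.200e-03]
 [ 9.899e-01  1.420e-01  1.100e-03]
 [ 7.000e-04  3.300e-03 -1.000e+00]] [ 0.11126092 -0.34302863  0.86885441]
```

View pics/w2.png

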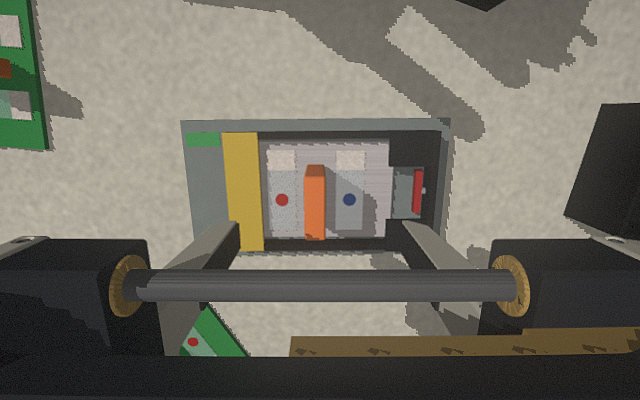

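Run:
```python
from h import *
p=np.load("w2.npy",allow_pickle=True).item()
save(p,"w2c",(220,110,460,260),3.3)
d=px2w(p,[(181,121.5),(451,119.5)],.012);print(d,np.degrees(np.arctan2(*(d[1]-d[0])[[1,0]])))
h=px2w(p,[(304,177),(325.5,177),(325,240),(305,240)],.074);print(h.round(4),h.mean(0))
s=read_state(); print(s["tool_pos"], delta([*h.mean(0)[:2],.0352],down(np.radians(8.3))))
```

```text
[[0.38286104 0.28406458 0.012     ]
 [0.61894702 0.3195685  0.012     ]] 8.552368911988774
[[0.4981 0.2627 0.074 ]
 [0.5133 0.2648 0.074 ]
 [0.5201 0.2169 0.074 ]
 [0.5051 0.2148 0.074 ]] [0.50916553 0.23981575 0.074     ]
[0.51212728 0.23897537 0.12191386] (array([ 0.11932065, -0.31005119,  8.6704874 ]), array([ 0.19040979, -0.03887273, -0.1374646 ]))
```

View pics/w2c.png

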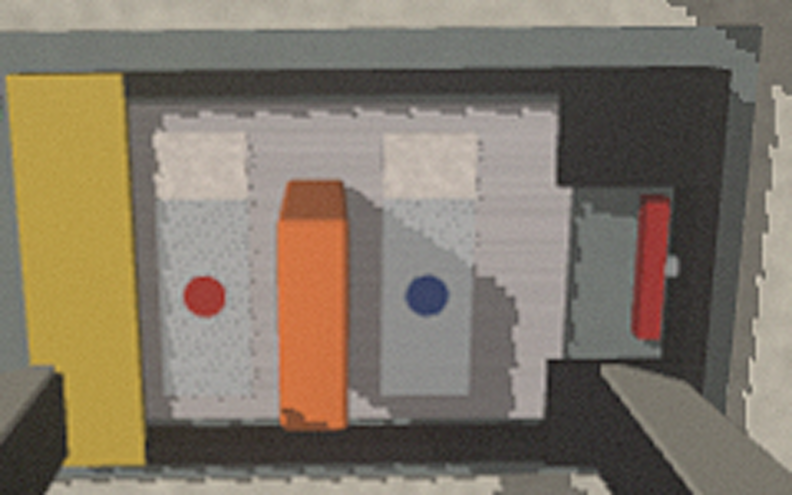

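>>> drive_tool:
  newtons: 35
  plan:
    - {"claw":0,"linear":[0.05,-0.15,3],"angular":[0.1,0,-0.1]}
    - {"claw":0,"linear":[0.05,-0.15,3],"angular":[0.1,0,0]}
    - {"claw":0.3,"linear":[0,0,2],"angular":[0,0,0]}
    - {"claw":0.7,"linear":[0,0,0.6],"angular":[0,0,0]}
    - {"claw":0.7,"linear":[0,0,0],"angular":[0,0,0]}
    - {"claw":0.7,"linear":[0,0,0],"angular":[0,0,0]}

```text
t: 6.32
tool_pos: [0.5084, 0.2396, 0.035]
orientation: [-2.054, -2.375, 0.001]
force: [0.4, 0.2, -0.6]
opening: 0.0578
```

Run:
```python
from h import *
p=read_camera("wrist"); save(p,"w3"); 
np.save("w3.npy",p,allow_pickle=True)
s=read_state(); print(s["t"],s["tool_pos"],R.from_rotvec(s["orientation"]).as_matrix().round(4),s["force"],s["opening"])
```

```text
6.375 [0.50836408 0.23953026 0.03496344] [[-1.440e-01  9.896e-01 -1.500e-03]
 [ 9.896e-01  1.440e-01  2.000e-04]
 [ 4.000e-04 -1.400e-03 -1.000e+00]] [-0.08783039  0.07469067  0.72862783] 0.05387599547897806
```

View pics/w3.png

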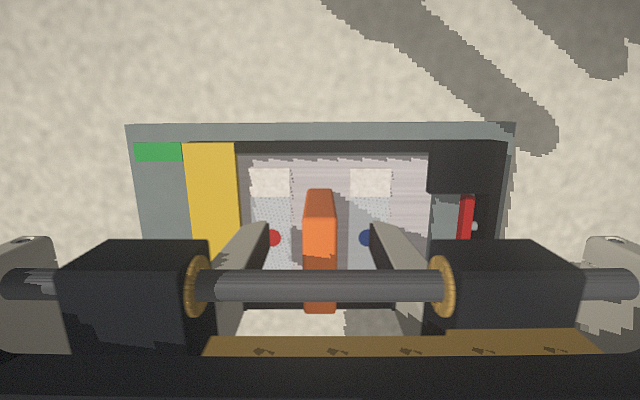

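>>> drive_tool:
  newtons: 35
  plan:
    - {"claw":0.78,"linear":[0,0,0],"angular":[0,0,0]}
    - {"claw":0.8,"linear":[0,0,0],"angular":[0,0,0]}
    - {"claw":0.82,"linear":[0,0,0],"angular":[0,0,0]}
    - {"claw":0.85,"linear":[0,0,0],"angular":[0,0,0]}
    - {"claw":1,"linear":[0,0,0],"angular":[0,0,0]}
    - {"claw":1,"linear":[0,0,0],"angular":[0,0,0]}
    - {"claw":1,"linear":[0,0,0],"angular":[0,0,0]}

```text
t: 7.25
tool_pos: [0.5076, 0.2392, 0.0338]
orientation: [-2.054, -2.374, 0.003]
force: [1.1, -0.4, 0.4]
opening: 0.0159
```

Run:
```python
from h import *
s=read_state(); print(s["t"],s["tool_pos"],R.from_rotvec(s["orientation"]).as_matrix().round(4),s["force"],s["wrist_torque"],s["opening"])
p=read_camera("side");save(p,"s1",(160,180,340,320),4)
s=read_state(); print(s["tool_pos"],s["force"],s["opening"])
```

```text
7.25 [0.50761581 0.23923189 0.03380167] [[-1.440e-01  9.896e-01 -3.000e-03]
 [ 9.896e-01  1.440e-01 -4.000e-04]
 [ 1.000e-04 -3.000e-03 -1.000e+00]] [ 1.14586784 -0.43151115  0.39896917] [-0.06154602 -0.40685687  0.01912681] 0.015861342215901946
[0.50759679 0.23921599 0.03377088] [ 2.07165963 -0.05142781  0.33023068] 0.015874160261579173
```

View pics/s1.png

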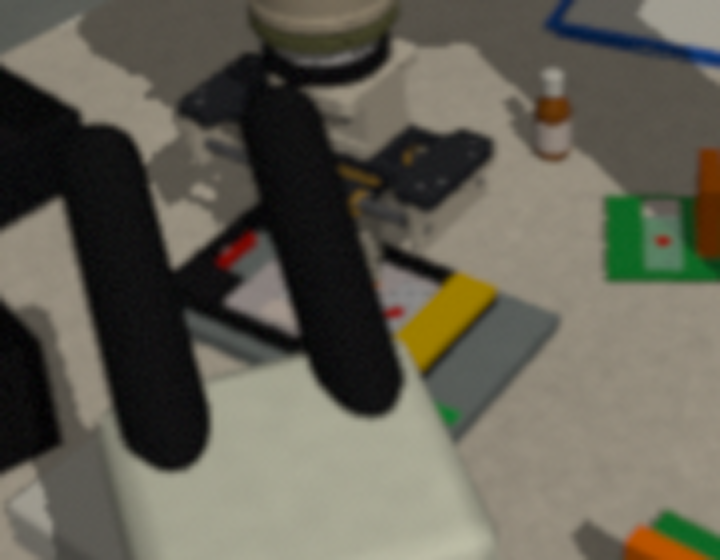

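>>> drive_tool:
  plan:
    - {"claw":1,"linear":[0,0.2,0],"angular":[0,0,0]}
    - {"claw":1,"linear":[0,0.2,0],"angular":[0,0,0]}
    - {"claw":1,"linear":[0,0.2,0],"angular":[0,0,0]}
    - {"claw":1,"linear":[0,0.2,0],"angular":[0,0,0]}
    - {"claw":1,"linear":[0,0.2,0],"angular":[0,0,0]}
    - {"claw":1,"linear":[0,0.2,0],"angular":[0,0,0]}
    - {"claw":1,"linear":[0,0.2,0],"angular":[0,0,0]}
    - {"claw":1,"linear":[0,0,0],"angular":[0,0,0]}
    - {"claw":1,"linear":[0,0,0],"angular":[0,0,0]}

```text
t: 8.43
tool_pos: [0.5205, 0.2413, 0.0339]
orientation: [-2.053, -2.374, 0.006]
force: [-5.2, -1.1, 7.2]
opening: 0.0158
```

```bash
cat >> h.py <<'E'
YAW=np.radians(8.3); D0=np.array([0.511,0.2375,0.012])
def rep():
    s=read_state(); Rd=R.from_euler('z',-YAW)
    t=Rd.apply(s["tool_pos"]-D0)*1000; m=(Rd*R.from_rotvec(s["orientation"])).as_matrix()
    print("t",round(s["t"],3),"dock mm",t.round(2),"F",Rd.apply(s["force"]).round(2),"M",Rd.apply(s["wrist_torque"]).round(3),"open",round(s["opening"]*1000,2),"pitch deg",np.degrees(np.arcsin(-m[2,1])).round(2),"yawerr",np.degrees(np.arctan2(m[1,1],m[0,1])).round(2),"roll",np.degrees(np.arcsin(m[2,0])).round(2))
E
python3 -c "
from h import *
rep()"
```

```text
t 8.425 dock mm [ 9.92  2.43 21.87] F [-5.33 -0.38  7.18] M [-0.049  0.398  0.009] open 15.82 pitch deg 0.29 yawerr -0.01 roll 0.01
```

>>> drive_tool:
  plan:
    - {"claw":1,"linear":[0,0,-0.05],"angular":[-0.15,0,0]}
    - {"claw":1,"linear":[0,0,0],"angular":[0,0,0]}
    - {"claw":1,"linear":[0,0,0],"angular":[0,0,0]}

```text
t: 8.8
tool_pos: [0.5209, 0.2411, 0.0337]
orientation: [-2.055, -2.375, 0.002]
force: [-0.5, -0.1, -1.3]
opening: 0.0158
```

```bash
python3 -c "
from h import *
rep()"
```

```text
t 8.8 dock mm [10.3   2.15 21.74] F [-0.46 -0.   -1.3 ] M [0.048 0.033 0.042] open 15.8 pitch deg 0.09 yawerr -0.02 roll -0.0
```

>>> drive_tool:
  plan:
    - {"claw":1,"linear":[0,0.1,0],"angular":[0,0,0]}
    - {"claw":1,"linear":[0,0.1,0],"angular":[0,0,0]}
    - {"claw":1,"linear":[0,0.1,0],"angular":[0,0,0]}
    - {"claw":1,"linear":[0,0,0],"angular":[0,0,0]}
    - {"claw":1,"linear":[0,0,0],"angular":[0,0,0]}

```text
t: 9.43
tool_pos: [0.5242, 0.2416, 0.034]
orientation: [-2.055, -2.376, 0.001]
force: [-0.1, -0.2, -2.6]
opening: 0.0158
```

```bash
python3 -c "
from h import *
rep()"
```

```text
t 9.425 dock mm [13.65  2.17 22.02] F [-0.08 -0.19 -2.63] M [-0.037 -0.074  0.015] open 15.81 pitch deg 0.05 yawerr -0.02 roll 0.0
```

>>> drive_tool:
  plan:
    - {"claw":1,"linear":[0,0.1,0],"angular":[0,0,0]}
    - {"claw":1,"linear":[0,0.1,0],"angular":[0,0,0]}
    - {"claw":1,"linear":[0,0,0],"angular":[0,0,0]}
    - {"claw":1,"linear":[0,0,0],"angular":[0,0,0]}

```text
t: 9.93
tool_pos: [0.5262, 0.2419, 0.0341]
orientation: [-2.055, -2.376, 0.001]
force: [-0.4, -0.6, -2.8]
opening: 0.0158
```

```bash
python3 -c "
from h import *
rep()"
```

```text
t 9.925 dock mm [15.66  2.17 22.09] F [-0.44 -0.59 -2.78] M [-0.058 -0.128  0.011] open 15.84 pitch deg 0.05 yawerr -0.02 roll -0.0
```

>>> drive_tool:
  plan:
    - {"claw":1,"linear":[0,0.1,0],"angular":[0,0,0]}
    - {"claw":1,"linear":[0,0.1,0],"angular":[0,0,0]}
    - {"claw":1,"linear":[0,0,0],"angular":[0,0,0]}
    - {"claw":1,"linear":[0,0,0],"angular":[0,0,0]}

```text
t: 10.42
tool_pos: [0.5282, 0.2422, 0.0341]
orientation: [-2.055, -2.376, 0.001]
force: [-0.2, 0.3, -2.7]
opening: 0.0157
```

```bash
python3 -c "
from h import *
rep()"
```

```text
t 10.425 dock mm [17.69  2.18 22.09] F [-0.11  0.33 -2.67] M [-0.088 -0.079  0.007] open 15.66 pitch deg 0.05 yawerr -0.02 roll 0.0
```

>>> drive_tool:
  plan:
    - {"claw":1,"linear":[0,0.1,0],"angular":[0,0,0]}
    - {"claw":1,"linear":[0,0.1,0],"angular":[0,0,0]}
    - {"claw":1,"linear":[0,0,0],"angular":[0,0,0]}
    - {"claw":1,"linear":[0,0,0],"angular":[0,0,0]}

```text
t: 10.92
tool_pos: [0.5296, 0.2424, 0.0338]
orientation: [-2.054, -2.375, 0.003]
force: [-4.8, -0.4, -1.0]
opening: 0.0159
```

```bash
python3 -c "
from h import *
rep()"
```

```text
t 10.925 dock mm [19.08  2.14 21.82] F [-4.85  0.26 -0.98] M [-0.082  0.759  0.023] open 15.89 pitch deg 0.12 yawerr -0.02 roll -0.01
```

>>> drive_tool:
  plan:
    - {"claw":1,"linear":[0,0.1,0],"angular":[0,0,0]}
    - {"claw":1,"linear":[0,0.05,0],"angular":[0,0,0]}
    - {"claw":1,"linear":[0,0,0],"angular":[0,0,0]}
    - {"claw":1,"linear":[0,0,0],"angular":[0,0,0]}

```text
t: 11.42
tool_pos: [0.5303, 0.2425, 0.0339]
orientation: [-2.054, -2.375, 0.005]
force: [-10.0, -2.3, 4.1]
opening: 0.0157
```

```bash
python3 -c "
from h import *
rep()
p=read_camera('wrist');save(p,'w4')"
```

```text
t 11.425 dock mm [19.79  2.14 21.88] F [-10.28  -0.87   4.12] M [-0.153  1.529  0.091] open 15.7 pitch deg 0.21 yawerr -0.01 roll -0.02
```

View pics/w4.png

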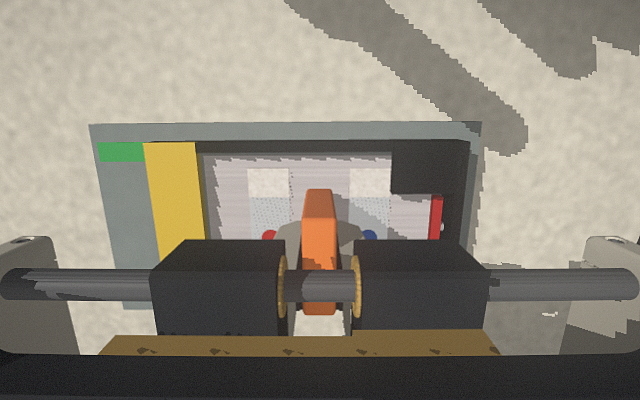

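>>> drive_tool:
  plan:
    - {"claw":1,"linear":[0,0.03,-0.05],"angular":[0,0,0]}
    - {"claw":1,"linear":[0,0.04,-0.13],"angular":[1,0,0]}
    - {"claw":1,"linear":[0,0,0],"angular":[0,0,0]}
    - {"claw":1,"linear":[0,0,0],"angular":[0,0,0]}

```text
t: 11.98
tool_pos: [0.5308, 0.2425, 0.0352]
orientation: [-2.046, -2.366, 0.026]
force: [-8.2, -1.5, 0.7]
opening: 0.016
```

```bash
python3 -c "
from h import *
rep()"
```

```text
t 11.975 dock mm [20.29  2.12 23.17] F [-8.37 -0.33  0.71] M [-0.098  1.44   0.04 ] open 16.04 pitch deg 1.24 yawerr -0.01 roll -0.02
```

>>> drive_tool:
  plan:
    - {"claw":1,"linear":[0,0.06,-0.13],"angular":[1,0,0]}
    - {"claw":1,"linear":[0,0.05,-0.13],"angular":[1,0,0]}
    - {"claw":1,"linear":[0,0,0],"angular":[0,0,0]}
    - {"claw":1,"linear":[0,0,0],"angular":[0,0,0]}

```text
t: 12.48
tool_pos: [0.5317, 0.2427, 0.0376]
orientation: [-2.03, -2.348, 0.068]
force: [-9.0, -1.3, 0.4]
opening: 0.0158
```

```bash
python3 -c "
from h import *
rep()"
```

```text
t 12.475 dock mm [21.21  2.11 25.63] F [-9.12  0.04  0.44] M [-0.114  1.548  0.072] open 15.76 pitch deg 3.28 yawerr -0.01 roll -0.02
```

>>> drive_tool:
  plan:
    - {"claw":1,"linear":[0,0.05,-0.13],"angular":[1,0,0]}
    - {"claw":1,"linear":[0,0.05,-0.13],"angular":[1,0,0]}
    - {"claw":1,"linear":[0,0,0],"angular":[0,0,0]}
    - {"claw":1,"linear":[0,0,0],"angular":[0,0,0]}

```text
t: 12.98
tool_pos: [0.5326, 0.2428, 0.0401]
orientation: [-2.014, -2.329, 0.108]
force: [-9.3, -2.5, 0.3]
opening: 0.0159
```

```bash
python3 -c "
from h import *
rep()
p=read_camera('wrist');save(p,'w5')"
```

```text
t 12.975 dock mm [22.12  2.13 28.07] F [-9.58 -1.08  0.34] M [-0.078  1.674  0.025] open 15.86 pitch deg 5.31 yawerr -0.01 roll -0.03
```

View pics/w5.png

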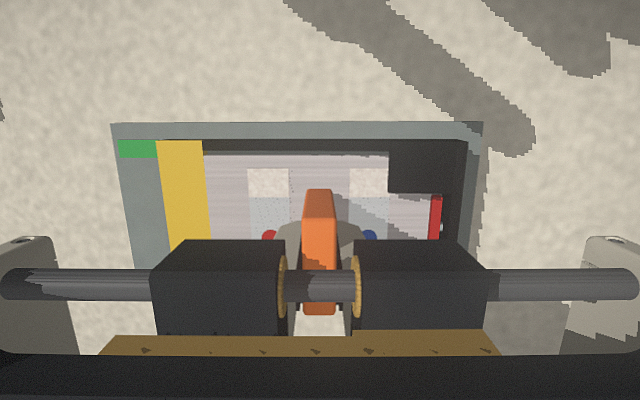

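>>> drive_tool:
  plan:
    - {"claw":1,"linear":[0,0.045,-0.13],"angular":[1.1,0,0]}
    - {"claw":1,"linear":[0,0.045,-0.13],"angular":[1.1,0,0]}
    - {"claw":1,"linear":[0,0.045,-0.13],"angular":[1.1,0,0]}
    - {"claw":1,"linear":[0,0,0],"angular":[0,0,0]}
    - {"claw":1,"linear":[0,0,0],"angular":[0,0,0]}

```text
t: 13.65
tool_pos: [0.5342, 0.2431, 0.0439]
orientation: [-1.988, -2.298, 0.174]
force: [-9.4, -2.2, 1.9]
opening: 0.0157
```

```bash
python3 -c "
from h import *
rep()
p=read_camera('wrist');save(p,'w6')"
```

```text
t 13.65 dock mm [23.8   2.16 31.92] F [-9.62 -0.77  1.95] M [-0.097  1.82   0.01 ] open 15.69 pitch deg 8.63 yawerr -0.01 roll -0.03
```

View pics/w6.png

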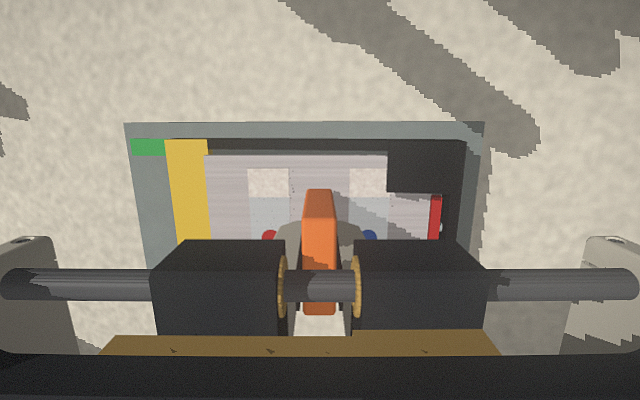

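>>> drive_tool:
  plan:
    - {"claw":1,"linear":[0,-0.4,0],"angular":[0,0,0]}
    - {"claw":1,"linear":[0,-0.4,0],"angular":[0,0,0]}
    - {"claw":1,"linear":[0,-0.4,0.02],"angular":[0,0,0]}
    - {"claw":1,"linear":[0,0,0],"angular":[0,0,0]}

```text
t: 14.2
tool_pos: [0.5248, 0.2417, 0.0466]
orientation: [-1.99, -2.301, 0.167]
force: [0.1, -0.4, -2.7]
opening: 0.016
```

```bash
python3 -c "
from h import *
rep()"
```

```text
t 14.2 dock mm [14.27  2.2  34.61] F [ 0.05 -0.45 -2.69] M [-0.084 -0.267  0.069] open 16.04 pitch deg 8.29 yawerr -0.02 roll 0.01
```

>>> drive_tool:
  plan:
    - {"claw":1,"linear":[0,-0.4,0.04],"angular":[0,0,0]}
    - {"claw":1,"linear":[0,-0.4,0.02],"angular":[0,0,0]}
    - {"claw":1,"linear":[0,-0.4,0.02],"angular":[0,0,0]}
    - {"claw":1,"linear":[0,-0.4,0.02],"angular":[0,0,0]}
    - {"claw":1,"linear":[0,0,0],"angular":[0,0,0]}

```text
t: 14.82
tool_pos: [0.5085, 0.2394, 0.0476]
orientation: [-1.99, -2.301, 0.168]
force: [0.2, 0.3, -3.0]
opening: 0.0159
```

```bash
python3 -c "
from h import *
rep()"
```

```text
t 14.825 dock mm [-2.23  2.24 35.61] F [ 0.23  0.22 -3.01] M [-0.065 -0.209  0.011] open 15.89 pitch deg 8.36 yawerr -0.01 roll 0.0
```

>>> drive_tool:
  plan:
    - {"claw":1,"linear":[0,-0.4,0.02],"angular":[0,0,0]}
    - {"claw":1,"linear":[0,-0.4,0.02],"angular":[0,0,0]}
    - {"claw":1,"linear":[0,-0.4,0.02],"angular":[0,0,0]}
    - {"claw":1,"linear":[0,-0.4,0.02],"angular":[0,0,0]}
    - {"claw":1,"linear":[0,-0.4,0.0],"angular":[0,0,0]}
    - {"claw":1,"linear":[0,0,0],"angular":[0,0,0]}

```text
t: 15.58
tool_pos: [0.4888, 0.2365, 0.0498]
orientation: [-1.99, -2.301, 0.168]
force: [0.2, 0.1, -3.3]
opening: 0.0159
```

```bash
python3 -c "
from h import *
rep()
p=read_camera('wrist');save(p,'w7')"
```

```text
t 15.575 dock mm [-22.1    2.21  37.76] F [ 0.2   0.03 -3.26] M [-0.036 -0.164 -0.014] open 15.86 pitch deg 8.35 yawerr -0.01 roll -0.0
```

View pics/w7.png

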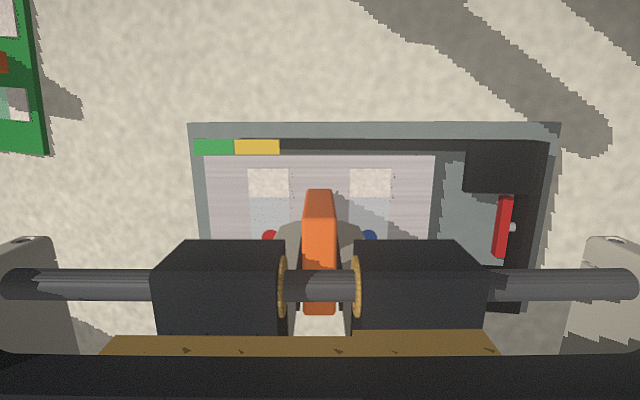

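>>> drive_tool:
  plan:
    - {"claw":1,"linear":[0,-0.15,-1],"angular":[0,0,0]}
    - {"claw":1,"linear":[0,-0.3,-2],"angular":[0,0,0]}
    - {"claw":1,"linear":[0,-0.45,-3],"angular":[0,0,0]}
    - {"claw":1,"linear":[0,-0.45,-3],"angular":[-2.1,0,0]}
    - {"claw":1,"linear":[0,-0.3,-3],"angular":[-2.1,0,0]}
    - {"claw":1,"linear":[0,-0.2,-3],"angular":[-2.1,0,0]}
    - {"claw":1,"linear":[0,-0.1,-3],"angular":[-2.1,0,0]}
    - {"claw":1,"linear":[0,0,-1.5],"angular":[0,0,0]}
    - {"claw":1,"linear":[0,0,0],"angular":[0,0,0]}
    - {"claw":1,"linear":[0,0,0],"angular":[0,0,0]}

```text
t: 16.88
tool_pos: [0.4889, 0.2363, 0.2446]
orientation: [-2.055, -2.375, 0.002]
force: [-0.3, 0.3, -3.3]
opening: 0.0155
```

```bash
python3 -c "
from h import *
rep()
p=read_camera('wrist');save(p,'w8');np.save('w8.npy',p,allow_pickle=True)
s=read_state();print(s['tool_pos'],s['q'].round(2))
plan([0.578,-0.192,0.235],down(np.radians(20.05)),12)
"
```

```text
t 16.875 dock mm [-22.08   2.02 232.55] F [-0.2   0.37 -3.3 ] M [-0.029 -0.104  0.013] open 15.54 pitch deg 0.09 yawerr -0.03 roll -0.03
[0.48868891 0.23620823 0.24412864] [ 0.36 -0.03  1.61 -0.    1.57  0.21]
[-3.64, 0.22, 0.08] [-0.01, 0.0, -0.98]
[-3.64, 0.16, 0.08] [-0.01, 0.0, -0.98]
[-3.64, 0.1, 0.08] [-0.01, 0.0, -0.98]
[-3.64, 0.04, 0.08] [-0.01, 0.0, -0.98]
[-3.65, -0.03, 0.08] [-0.01, 0.0, -0.98]
[-3.64, -0.09, 0.08] [-0.01, 0.0, -0.98]
[-3.64, -0.15, 0.08] [-0.01, 0.0, -0.98]
[-3.64, -0.21, 0.08] [-0.01, 0.0, -0.98]
[-3.63, -0.28, 0.08] [-0.01, 0.0, -0.98]
[-3.63, -0.34, 0.08] [-0.01, 0.0, -0.98]
[-3.62, -0.4, 0.08] [-0.01, 0.0, -0.98]
[-3.62, -0.46, 0.08] [-0.01, 0.0, -0.98]
```

View pics/w8.png

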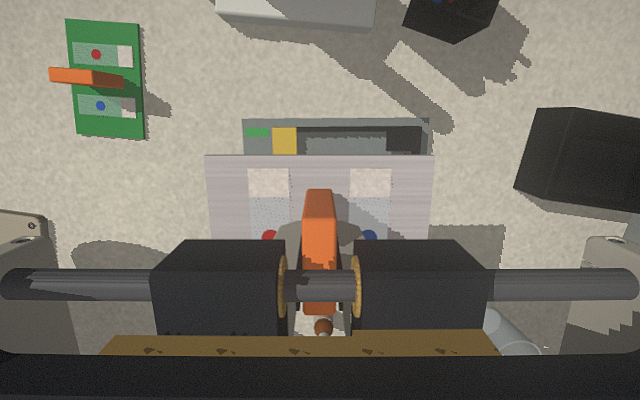

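Run:
```python
from h import *
p=np.load("w8.npy",allow_pickle=True).item()
s=read_state(); r=R.from_rotvec(s["orientation"])
for dz in (.016,.018,.020):
    X=px2w(p,[(205,155.5),(434,155.5)],s["tool_pos"][2]-dz)
    print((r.inv().apply(X-s["tool_pos"])*1000).round(1))
```

```text
[[ 45.2 -68.   16.1]
 [ 45.2  69.4  15.8]]
[[ 44.9 -68.7  18.1]
 [ 44.9  70.2  17.8]]
[[ 44.7 -69.5  20.1]
 [ 44.7  70.9  19.8]]
```

>>> drive_tool:
  plan:
    - {"claw":1,"linear":[-2,0.12,0.05],"angular":[0,0,-0.5]}
    - {"claw":1,"linear":[-3.6,0.2,0.1],"angular":[0,0,-1]}
    - {"claw":1,"linear":[-3.65,0.15,0.1],"angular":[0,0,-1]}
    - {"claw":1,"linear":[-3.65,0.1,0.1],"angular":[0,0,-1]}
    - {"claw":1,"linear":[-3.65,0,0.1],"angular":[0,0,-1]}
    - {"claw":1,"linear":[-3.65,-0.05,0.1],"angular":[0,0,-1]}
    - {"claw":1,"linear":[-3.65,-0.1,0.1],"angular":[0,0,-1]}
    - {"claw":1,"linear":[-3.65,-0.15,0.1],"angular":[0,0,-1]}
    - {"claw":1,"linear":[-3.65,-0.2,0.1],"angular":[0,0,-1]}
    - {"claw":1,"linear":[-3.65,-0.3,0.1],"angular":[0,0,-1]}
    - {"claw":1,"linear":[-3.6,-0.35,0.1],"angular":[0,0,-1]}
    - {"claw":1,"linear":[-3.6,-0.4,0],"angular":[0,0,-1]}

```text
t: 18.42
tool_pos: [0.5775, -0.1757, 0.2333]
orientation: [-1.805, -2.568, 0.0]
force: [-1.1, -0.0, -2.4]
opening: 0.0155
```

>>> drive_tool:
  plan:
    - {"claw":1,"linear":[-1.6,-0.2,0],"angular":[0,0,-0.3]}
    - {"claw":1,"linear":[0,0,0],"angular":[0,0,0]}
    - {"claw":1,"linear":[0,0,0],"angular":[0,0,0]}

```text
t: 18.8
tool_pos: [0.5814, -0.1893, 0.235]
orientation: [-1.799, -2.575, -0.001]
force: [1.1, -0.3, -2.3]
opening: 0.0163
```

Run:
```python
from h import *
p=read_camera('wrist');save(p,'w9');np.save('w9.npy',p,allow_pickle=True)
q=read_camera('side');save(q,'s9',(230,80,430,230),4)
s=read_state();print(s['t'],s['tool_pos'],s['force'],s['q'].round(2))
print(delta([.5785,-.192,.08],down(np.radians(20.05))))
```

```text
18.9 [ 0.58163925 -0.18913536  0.23547304] [ 0.21498696 -0.34546379 -2.98913724] [-0.4   0.15  1.43  0.    1.56 -0.75]
(array([-0.16522808, -0.40791437, 15.54688311]), array([ 0.05351447, -0.01638295,  0.09925863]))
```

View pics/w9.png

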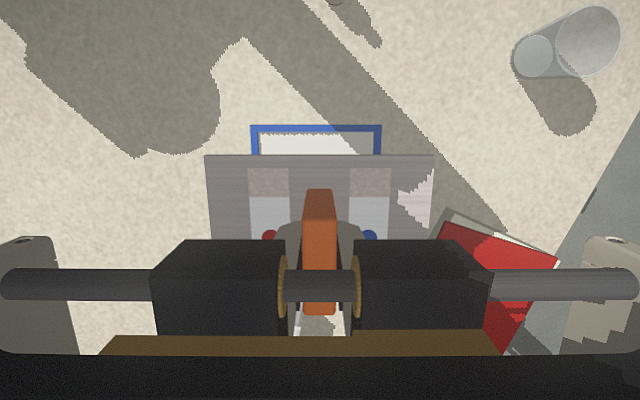

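View pics/s9.png

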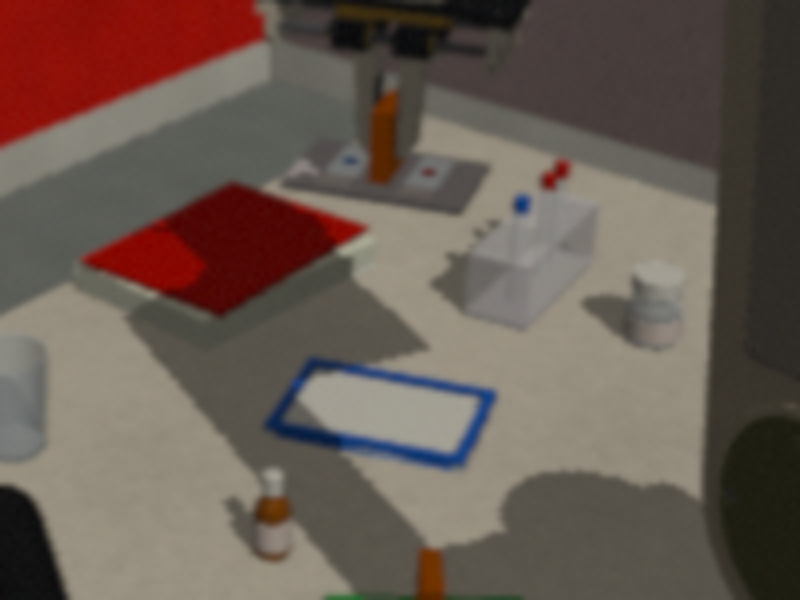

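Run:
```python
from h import *
p=np.load("w9.npy",allow_pickle=True).item()
save(p,"w9c",(230,110,400,170),4.6)
X=px2w(p,[(250.5,125),(382,125)],.011); d=X[1]-X[0]; y=np.arctan2(d[1],d[0]);print(np.degrees(y),np.linalg.norm(d))
print(X.mean(0)+.058*np.array([np.sin(y),-np.cos(y),0]))
```

```text
20.09209890307356 0.16472272522202883
[ 0.57934301 -0.19202624  0.011     ]
```

View pics/w9c.png

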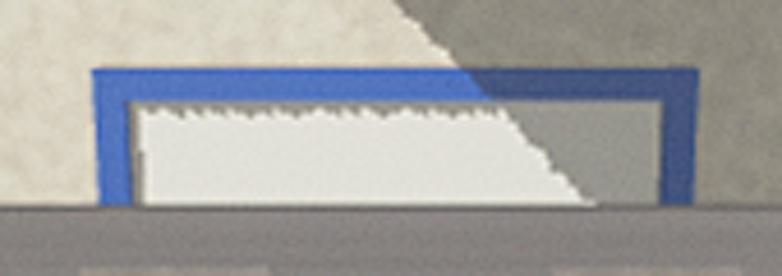

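>>> drive_tool:
  plan:
    - {"claw":1,"linear":[-0.05,-0.1,3],"angular":[0,0,0.1]}
    - {"claw":1,"linear":[-0.05,-0.1,4],"angular":[0,0,0]}
    - {"claw":1,"linear":[-0.05,-0.1,4],"angular":[0,0,0]}
    - {"claw":1,"linear":[0,-0.1,3],"angular":[0,0,0]}
    - {"claw":1,"linear":[0,0,1],"angular":[0,0,0]}
    - {"claw":1,"linear":[0,0,0],"angular":[0,0,0]}
    - {"claw":1,"linear":[0,0,0],"angular":[0,0,0]}
    - {"claw":1,"linear":[0,0,0],"angular":[0,0,0]}

```text
t: 19.9
tool_pos: [0.5797, -0.1936, 0.0873]
orientation: [1.8, 2.57, 0.002]
force: [-0.3, 0.2, -2.5]
opening: 0.0154
```

Run:
```python
from h import *
p=read_camera('wrist');save(p,'w10');np.save('w10.npy',p,allow_pickle=True)
s=read_state();print(s['t'],s['tool_pos'],s['force'],s['q'].round(2))
print(delta([.5785,-.192,.031],down(np.radians(20.05))))
```

```text
19.95 [ 0.57942326 -0.19357443  0.08696498] [-0.41890635 -0.25332372 -2.83670096] [-0.41  0.25  1.6   0.    1.29 -0.76]
(array([ 0.18940839, -0.04720156,  5.59607025]), array([ 0.14570646,  0.10136579, -0.06735353]))
```

View pics/w10.png

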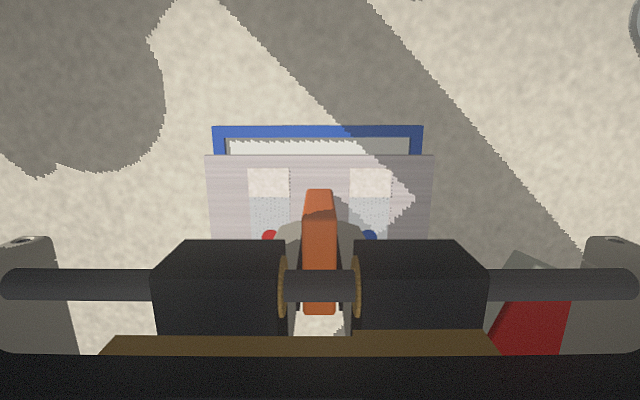

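Run:
```python
from h import *
p=np.load("w10.npy",allow_pickle=True).item()
save(p,"w10c",(200,110,440,170),3.3)
s=read_state(); r=R.from_rotvec(s["orientation"])
X=px2w(p,[(212,126),(423.5,125.5)],.011); d=X[1]-X[0]; y=np.arctan2(d[1],d[0]);print(np.degrees(y),np.linalg.norm(d))
c=X.mean(0)+.058*np.array([np.sin(y),-np.cos(y),0]);print(c,delta([*c[:2],.0345],down(y)))
X=px2w(p,[(205,155.5),(434,155.5)],s["tool_pos"][2]-.0182)
print((r.inv().apply(X-s["tool_pos"])*1000).round(1))
```

```text
20.0996784285308 0.1646412076114581
[ 0.57871856 -0.19158067  0.011     ] (array([ 0.22072958, -0.0114412 ,  5.24610419]), array([ 0.14566252,  0.10142896, -0.11703192]))
[[ 44.7 -68.5  17.9]
 [ 44.6  70.4  18.3]]
```

View pics/w10c.png

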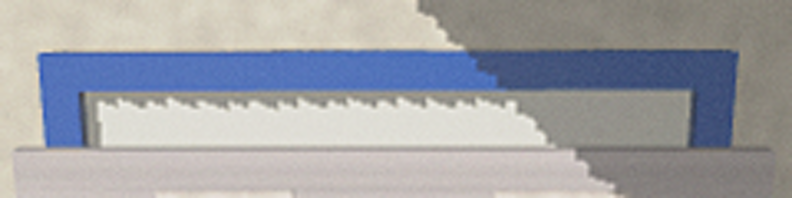

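>>> drive_tool:
  plan:
    - {"claw":1,"linear":[0.1,-0.05,1.5],"angular":[0.1,0.1,-0.1]}
    - {"claw":1,"linear":[0.1,-0.05,2],"angular":[0,0,0]}
    - {"claw":1,"linear":[0,0,1],"angular":[0,0,0]}
    - {"claw":1,"linear":[0,0,0],"angular":[0,0,0]}
    - {"claw":1,"linear":[0,0,0],"angular":[0,0,0]}
    - {"claw":1,"linear":[0,0,0],"angular":[0,0,0]}

```text
t: 20.7
tool_pos: [0.5775, -0.1919, 0.0413]
orientation: [-1.8, -2.574, -0.001]
force: [-0.4, -0.2, -1.9]
opening: 0.0159
```

Run:
```python
from h import *
p=read_camera('wrist');save(p,'w11',(190,110,450,170),3);np.save('w11.npy',p,allow_pickle=True)
s=read_state();print(s['t'],s['tool_pos'],s['force'])
print(delta([.5787,-.1916,.031],down(np.radians(20.08))))
```

```text
20.75 [ 0.57747416 -0.19191047  0.0412953 ] [ 0.2582064  -0.03691915 -3.10345894]
(array([-0.01355544,  0.12567528,  1.02953646]), array([ 0.00649778, -0.03500827, -0.00024033]))
```

View pics/w11.png

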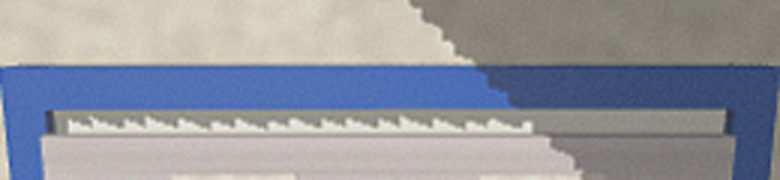

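Run:
```python
from h import *
p=np.load("w11.npy",allow_pickle=True).item()
s=read_state(); r=R.from_rotvec(s["orientation"])
f=lambda c,z:(r.inv().apply(px2w(p,np.array(c)/3+[190,110],z)-s["tool_pos"])*1000).round(1)
print("outer",f([(5,66),(773,66)],.011),"inner",f([(46,110),(727,110)],.011))
print("tray",f([(41,136),(735,136)],s["tool_pos"][2]-.0182))
```

```text
outer [[ 58.2 -80.4  30.3]
 [ 58.1  82.1  30.3]] inner [[ 48.9 -72.5  30.3]
 [ 48.9  73.1  30.3]]
tray [[ 44.9 -69.5  18.2]
 [ 44.9  70.7  18.2]]
```

>>> drive_tool:
  plan:
    - {"claw":1,"linear":[0,0,0.4],"angular":[0,0,0]}
    - {"claw":1,"linear":[0,0,0.4],"angular":[0,0,0]}
    - {"claw":1,"linear":[0,0,0.25],"angular":[0,0,0]}
    - {"claw":1,"linear":[0,0,0],"angular":[0,0,0]}
    - {"claw":1,"linear":[0,0,0],"angular":[0,0,0]}
    - {"claw":1,"linear":[0,0,0],"angular":[0,0,0]}

```text
t: 21.5
tool_pos: [0.577, -0.1917, 0.0302]
orientation: [-1.799, -2.573, -0.0]
force: [-0.5, 0.2, -2.7]
opening: 0.0157
```

Run:
```python
from h import *
s=read_state();print(s['t'],s['tool_pos'],s['force'],s['wrist_torque'])
```

```text
21.5 [ 0.57699369 -0.19170964  0.03016227] [-0.49101756  0.24093989 -2.70956859] [-0.05148062 -0.08040995 -0.02003475]
```

>>> drive_tool:
  plan:
    - {"claw":1,"linear":[0,0,0.1],"angular":[0,0,0]}
    - {"claw":1,"linear":[0,0,0.07],"angular":[0,0,0]}
    - {"claw":1,"linear":[0,0,0],"angular":[0,0,0]}
    - {"claw":1,"linear":[0,0,0],"angular":[0,0,0]}

```text
t: 22.0
tool_pos: [0.5769, -0.1916, 0.0283]
orientation: [-1.799, -2.573, -0.0]
force: [0.7, 0.7, -2.8]
opening: 0.0157
```

Run:
```python
from h import *
s=read_state();print(s['t'],s['tool_pos'],s['force'],s['wrist_torque'])
```

```text
22.0 [ 0.57685596 -0.19163297  0.02827144] [ 0.7107016   0.73956314 -2.80658766] [-0.04982763 -0.03528799 -0.03278549]
```

>>> drive_tool:
  plan:
    - {"claw":1,"linear":[0,0,0.06],"angular":[0,0,0]}
    - {"claw":1,"linear":[0,0,0],"angular":[0,0,0]}
    - {"claw":1,"linear":[0,0,0],"angular":[0,0,0]}

```text
t: 22.38
tool_pos: [0.5769, -0.1917, 0.0278]
orientation: [-1.799, -2.573, -0.0]
force: [-0.2, -0.5, -1.6]
opening: 0.016
```

Run:
```python
from h import *
s=read_state();print(s['t'],s['tool_pos'],s['force'],s['wrist_torque'])
```

```text
22.375 [ 0.57692826 -0.19166563  0.0277653 ] [-0.20286971 -0.53630853 -1.60651961] [-0.0622525  -0.13772633 -0.02003794]
```

Contact beginning; a little further so it lies fully flat.

>>> drive_tool:
  plan:
    - {"claw":1,"linear":[0,0,0.05],"angular":[0,0,0]}
    - {"claw":1,"linear":[0,0,0],"angular":[0,0,0]}
    - {"claw":1,"linear":[0,0,0],"angular":[0,0,0]}

```text
t: 22.75
tool_pos: [0.5769, -0.1916, 0.0277]
orientation: [-1.799, -2.573, -0.0]
force: [-4.0, 2.9, 5.6]
opening: 0.0157
```

Run:
```python
from h import *
p=read_camera('side');save(p,'s12',(230,80,430,230),4)
p=read_camera('wrist');save(p,'w12')
s=read_state();print(s['t'],s['tool_pos'],s['force'],s['wrist_torque'],R.from_rotvec(s["orientation"]).as_matrix()[2].round(4))
```

```text
22.85 [ 0.57691663 -0.19164955  0.02771376] [-4.62370029  2.16288949  5.60722971] [0.13221978 0.43175743 0.00639392] [ 1.4e-03 -8.0e-04 -1.0e+00]
```

View pics/s12.png

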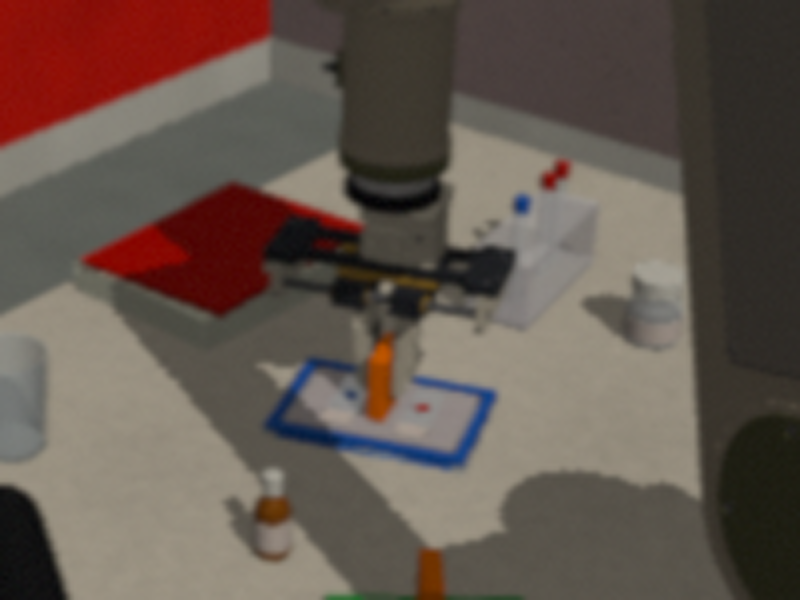

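View pics/w12.png

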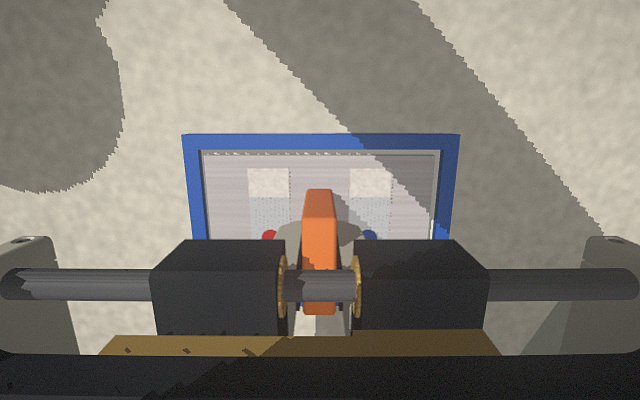

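>>> drive_tool:
  plan:
    - {"claw":0.5,"linear":[0,0,-0.03],"angular":[0,0,0]}
    - {"claw":0.5,"linear":[0,0,0],"angular":[0,0,0]}
    - {"claw":0.5,"linear":[0,0,0],"angular":[0,0,0]}
    - {"claw":0.5,"linear":[0,0,0],"angular":[0,0,0]}
    - {"claw":0.5,"linear":[0,0,0],"angular":[0,0,0]}

```text
t: 23.48
tool_pos: [0.5768, -0.1916, 0.0274]
orientation: [-1.799, -2.573, -0.0]
force: [0.9, 0.4, -1.1]
opening: 0.0461
```

>>> drive_tool:
  plan:
    - {"claw":0.5,"linear":[0,0,-1],"angular":[0,0,0]}
    - {"claw":0.5,"linear":[0,0,-3],"angular":[0,0,0]}
    - {"claw":0.5,"linear":[0,0,-4],"angular":[0,0,0]}
    - {"claw":0.5,"linear":[0,0,-4],"angular":[0,0,0]}
    - {"claw":0.5,"linear":[0,0,-4],"angular":[0,0,0]}
    - {"claw":0.5,"linear":[0,0,-3],"angular":[0,0,0]}
    - {"claw":0.5,"linear":[0,0,0],"angular":[0,0,0]}
    - {"claw":0.5,"linear":[0,0,0],"angular":[0,0,0]}

```text
t: 24.48
tool_pos: [0.5768, -0.1917, 0.2168]
orientation: [-1.799, -2.573, -0.0]
force: [-0.2, 0.1, -0.8]
opening: 0.0464
```

Run:
```python
from h import *
p=read_camera('wrist');save(p,'w13',(200,90,460,260),3)
p=read_camera('side');save(p,'s13',(230,80,430,230),4)
p=read_camera('top');save(p,'t13')
s=read_state();print(s['t'],s['tool_pos'],s['force'])
```

```text
24.625 [ 0.5762289  -0.19148388  0.21560022] [0.47585737 0.49790298 0.01322043]
```

View pics/w13.png

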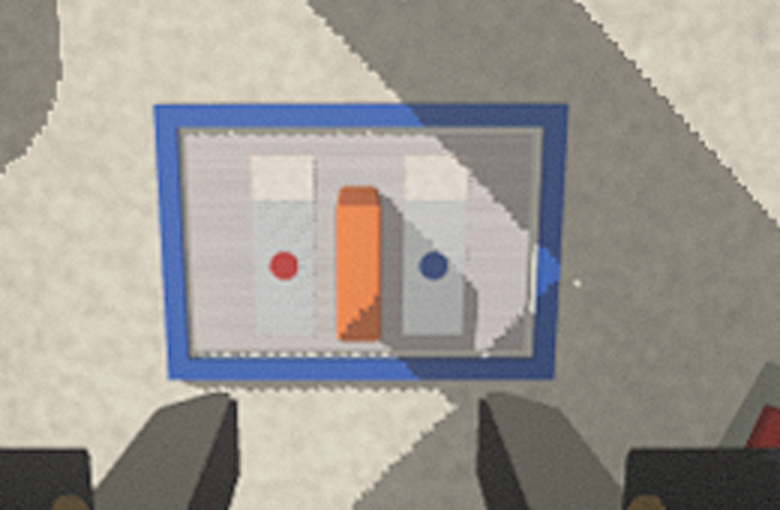

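View pics/s13.png

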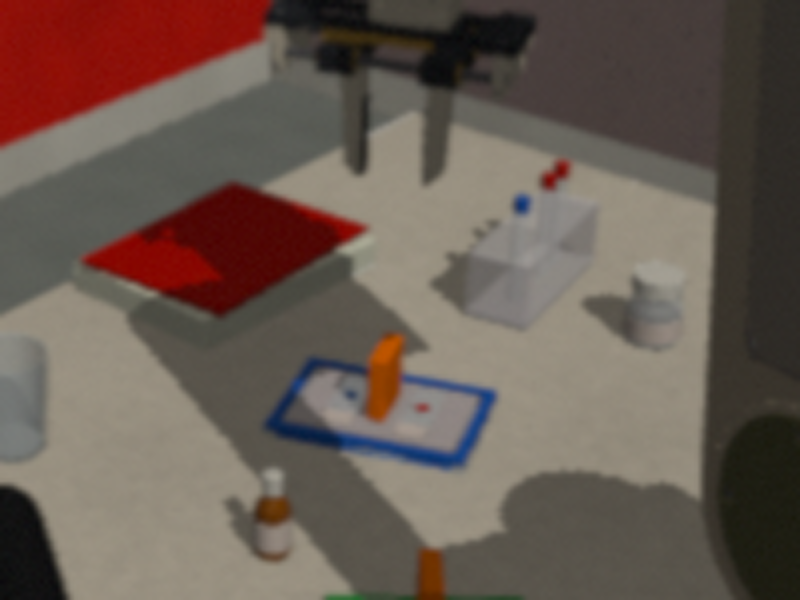

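View pics/t13.png

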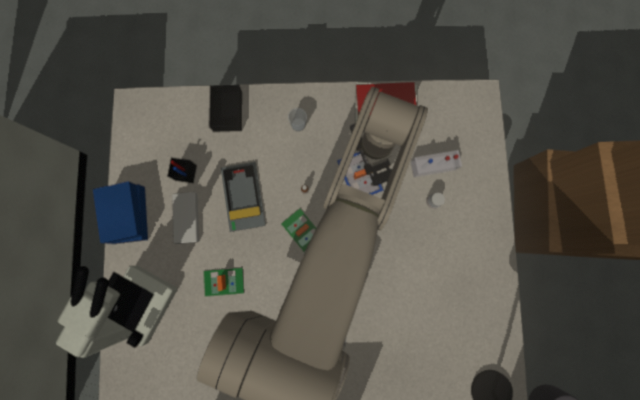

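The tray lies flat inside the blue rim, with a gap on each side and both slides in place. The gripper is clear and the bystanders are where they were, so I'm handing in.

```bash
python3 -c "
from plant import *
print(close_job())"
```

```text
the job is handed in; nothing more can be done
None
```

The slide tray is out of the dock and lying flat in the blue-rimmed rest, handed in at about 24.6 s of the 59 s allowed; no verdict is reported.

- **Unhooking:** I slid the tray back about 22 mm until it met the red buffer and pushed at roughly 8–10 N. I tipped it to 8.6° under that pressure and drew it out about 46 mm, with only its weight showing on the wrist once it was off the buffer. I then lifted it to about 0.24 m and levelled it.
- **Placing:** I lowered it centred in the recess until light contact (about 6 N on the wrist), then opened the gripper and backed off about 19 cm.
- **Last checks:** The wrist and side pictures show the tray flat inside the rim, with a gap all round and both slides on it. The top picture shows the dock empty and the bystanders where they were. The wrist force is near zero.
- **Force readings:** The highest horizontal force I read against the dock was about 10 N, part of it floor friction. During the first slide the tray pressed the dock floor at about 7 N by the wrist reading, so I raised it slightly. I read forces only between moves, so brief peaks within a move were not seen.
- **Disagreement:** The top camera put the rest about 3 mm off the wrist camera's estimate. I used the wrist estimate, and the fit bore it out.

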